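# Release a painted panel from the cam vise and hold it up square to the camera

## Task

The small landscape panel has dried in the quick-release vise and is to be photographed. Swing the vise's cam lever fully open, draw the panel straight up out of the jaws, and hold it up in front of the camera on the tripod: picture toward the lens and right way up, centred on the lens and square to it, 20 cm from the front of the lens. Finish while still holding it there, steady and clear of everything else, without bumping the camera, and leave the other things on the counter where they are.

Things in the scene. Friction and masses are not known exactly. Their poses are not given: they have to be found in the camera images.
- vise: quick-release vise, fixed on the counter; origin on the counter under the panel's place. x runs across the jaws: fixed wooden jaw at x = 7 to 30 mm, moving jaw at -7 to -28 mm (shut), cam housing at -45 to -75 mm (top 44 mm high). Jaws 115 mm long along y, cork faced, tops at 50 mm. The panel stands on the base plate (128 x 134 mm), 12 mm above the counter
- vise_lever (a joint): lever angle about the upright axis lever_pivot: 0 = clamped, lever along the vise's -y; 1.57 = stop, fully open, lever along the vise's -x. Opens clockwise seen from above, takes about 0.25 N m, stays where left; starts at 0 to 0.06. A spiral cam draws the moving jaw back by 4 mm per rad (6 mm in all), which frees the panel
- lever_pivot (a point): point on the lever's upright turning axis, at the mid-height of the lever (64 mm above the counter)
- lever_grip (a point): middle of the lever's black handle, 85 mm from the turning axis; the handle is a level bar 15 mm wide, 14 mm deep (57 to 71 mm above the counter), running from 52 to 108 mm from the axis, free underneath down to the base plate or the counter
- landscape: painted panel, mountain landscape in a pale border, 85 mm high, 105 wide, 14 thick, 60 to 140 g, upright on a long edge in the vise, centred along the jaws; top edge 97 mm above the counter. Origin: centre of its back; z points out of the picture (to the lever side of the vise), x up the picture (top edge at x = +42 mm), y along its width
- picture (a point): centre of the picture face, 14 mm along z from the panel's origin; same axes as the panel
- view_point (a point): point 100 mm straight out from the centre of the picture; moves with the panel
- tripod: table tripod, fixed on the counter, legs 95 mm in radius, carrying a compact black camera 108 mm wide whose top is 0.26 m above the counter; origin on the counter under its column, the camera looks along its -x
- camera_tilt (a joint): downward tilt of the camera (rad), 0 = looking level; 0.02 to 0.25, stiff, not to be moved
- lens (a point): centre of the front of the lens, about 0.2 m above the counter. The lens looks along this point's -x; y is level, z the camera's own up (tilted with it). The picture's centre belongs at x = -0.20, y = 0, z = 0 in these axes, the picture's z axis along +x and its x axis along +z
- tape: roll of masking tape lying flat, 98 mm across, 24 mm high; bystander, origin at the centre of its underside
- pot_a: gouache pot with white lid, 46 mm across and high; bystander, origin at the centre of its underside
- pot_b: gouache pot with white lid, 46 mm across and high; bystander, origin at the centre of its underside
- bowl: small stoneware water bowl, 76 mm across, 42 mm high; bystander, origin at the centre of its underside
Not all that is in view belongs to the job. What is shaped like the landscape but purple is not meant.

How it is judged (in metres and radians):
On the way, in this order (a step that is already met when the one before it is completed fails the run):
1. the lever is swung fully open while the panel still stands in the vise (value of joint vise_lever above 1.35 rad and z of landscape in the frame of vise below 0.07 m), for 0.2 s.
2. the panel is drawn up clear of the jaws (z of landscape in the frame of vise above 0.1 m and contact force between landscape and the fingers above 1 N), for 0.1 s.
At the end, for the whole second after the job is handed in: The gripper holds the panel still in the air, clear of vise and camera: picture facing the lens, 175 to 225 mm from it, within 20 mm of the lens axis sideways and in height, right way up, within 8 degrees of square and of level; the vise lever still open (over 1.35 rad) (x of picture in the frame of lens between -0.225 and -0.175 m and y of picture in the frame of lens between -0.02 and 0.02 m and z of picture in the frame of lens between -0.02 and 0.02 m and angle between the z axis of picture and the x axis of lens, either way round below 0.14 rad and angle between the x axis of picture and the z axis of lens, either way round below 0.14 rad and x of view_point in the frame of lens above -0.15 m and angle between picture's own x axis and vertical below 0.6 rad and contact force between landscape and the fingers above 1 N and contact force between landscape and vise below 0.05 N and contact force between landscape and tripod below 0.05 N and height (world z) of landscape above 0.09 m and linear speed of landscape below 0.02 m/s and value of joint vise_lever above 1.35 rad); the arm keeps its last pose, push and grip.
It fails at once if the camera or its tripod is pushed (over 3 N) (contact force between any of the arm, the fingers, landscape and tripod above 3 N).
It fails at once if a bystander is moved by more than 25 mm (distance of any of tape, pot_a, pot_b, bowl from where it was at the start of the episode above 0.025 m).
It also fails if it takes over 51 s, if anything falls off the work surface, if the arm or the gripper's body presses on something with over 40 N, if the wrist force passes 120 N, or if a joint passes its speed limit or range.

## Robot

A 7-joint arm with a two-finger parallel gripper is mounted at the origin on a cart in front of the work surface, level with it; the furniture and walls round the work are solid. World frame = base frame: x ahead of the robot, y to its left, z up, the work surface at z = 0. Lengths are in m, angles in degrees, forces in N, time in s.
With the tool pointing down it reaches from about 0.4 to 0.925 m from the base axis. Payload 5.6 kg.
Tool frame: the origin (TCP) lies at the centre of the arm's flange, where the gripper is bolted on; the fingertips stand 173 mm ahead of it and the grasp point (between the pads) lies 155 mm ahead of it; z points along the fingers, y is the line along which they close (so a half turn about z gives the same grasp; the last joint's range is limited). The gripper opens to 85 mm and grips with 20 to 120 N. Pads are 22 mm wide; open, the fingers measure 114 mm over their backs; the gripper's body (76 mm by 85 mm) begins 54 mm behind the grasp point. The pads swing forward as they close: fully open they stand 13 mm farther back than shut.
Start: joints at [-70.302, 26.786, -0.665, 91.828, 0.344, 61.387, -3.226], TCP at [0.245, 0.602, 0.405] pointing down, gripper open.
Joint ranges: [-144.91, 144.91], [-17.63, 115.5], [-89.93, 88.59], [15.96, 139.68], [-74.01, 254.01], [8.47, 105.57], [-167.45, 167.45]. Speed limits (degrees/s): [147.25, 147.25, 180, 180, 180, 180, 180].

## Interface

Orientations are given as [roll, pitch, yaw] about the fixed x, y, z axes, in that order (R = Rz(yaw) Ry(pitch) Rx(roll)).
In Python, from bench import env gives the robot as it stands.
- The arm moves only by the tool play_rows, never from a script. Its argument "moves" is a list of rows, each a list of 5 numbers: the finger opening in cm, from 0 to 8.54, then the shift along the tool's x, y, z in cm, then the turn about the tool's z in degrees. In form: [[grip, tx, ty, tz, spin], ...]. A call has exactly 8 rows; each row shifts and turns the commanded pose from where the row before left it, along the tool's axes as they then stand; what a row does not reach is not made up. A row lasts 1/10 s, in which the tool goes at most 50 mm and 8.59 degrees, less where a joint would pass 70% of its speed; a pose out of reach is approached as far as the arm can. A call with a gripper value outside its range is refused whole. The fingers move at their own pace and stop on an object; "squeeze" is the grip in N (left out, the last holds). Time passes only in rows, so rows that do not move let the fingers close, or fill a call up. It gives the time, the measured TCP pose, the force, the opening and the grip force at its end, in the units of the state.
- env.sense(): the state, without advancing time (a new reading comes with each control period).
- env.capture(name): name is "scene" or "side" or "wrist"; returns a dict with "color" (420x560x3 uint8, red, green, blue), "z_map" (420x560 float32, m along the optical axis (not along the pixel's ray), 0 where there is no reading), "fx", "fy", "cx", "cy" (pixels), "origin" and "attitude" of the camera in the world. Camera axes: x right, y up, looking along -z (the intrinsics and any distortion apply to the point x, -y, -z); pixel columns grow to the right and rows downward; lengths in m; the calibration is good to about 2 mm. The wrist camera is an equidistant fisheye: a pixel r from the principal point sees the ray r / f radians off the axis. A picture is of the moment at which its call begins.
- env.hand_in(): hands the job in; it is judged then, once.
The state is a dict: "time_s": time; "q": joint angles; "qd": joint speeds; "effort": joint torques, N m; "position": TCP position; "orientation": TCP orientation; "contact_force": force on the tool from outside, world axes, zero at the start; "wrist_torque": the same for the moment, N m; "width": finger opening in m; "gripper_force": force on a finger pad.
Only numpy, scipy, OpenCV 4.12 (cv2) and the standard library are available. Lean on these libraries where they do the work, as an engineer would, in place of code of your own. Each camera call takes 0.05 s, during which the arm holds its last target. There are 200 camera calls.

## Working session

There is one attempt and no reset: what is moved stays moved. The work goes in short steps, Python scripts to look and compute and a tool call to move; the robot and the scene stay as the last step left them, time stands still between calls to the robot, and variables do not carry over. Pictures are saved under pics/ and viewed, at most 10 in all, crops included, and the job is handed in when it is done.

Besides the shell and the picture viewer there is one more tool, called as name(argument=value, ...), one argument or row to a line, values as JSON. play_rows: Moves the arm, as the interface text tells. Its arguments: {"type":"object","properties":{"moves":{"type":"array"},"squeeze":{"type":"number"}},"required":["moves"]}

```bash
mkdir -p pics; cat > h.py <<'E'
import numpy as np, cv2
from scipy.spatial.transform import Rotation as Ro
from bench import env
def att(c):
    a=np.array(c["attitude"],float)
    if a.shape==(3,3): return a
    if a.size==3: return Ro.from_euler('xyz',a,degrees=True).as_matrix()
    return Ro.from_quat(a).as_matrix()
def cloud(c):
    z=c["z_map"]; v,u=np.mgrid[:z.shape[0],:z.shape[1]]
    p=np.stack([(u-c["cx"])/c["fx"]*z,-(v-c["cy"])/c["fy"]*z,-z],-1)
    return p@att(c).T+np.array(c["origin"])
E
python3 - <<'E'
from h import *
print(env.sense())
for n in("scene","side"):
    c=env.capture(n); print(n,{k:v for k,v in c.items() if k not in("color","z_map")})
    np.savez("pics/"+n,**c); cv2.imwrite(f"pics/{n}.png",c["color"][...,::-1])
E
```

```text
{'time_s': 0.0, 'q': array([-70.30081157,  26.837014  ,  -0.66432117,  91.88164857,
         0.34446187,  61.38387882,  -3.22743248]), 'qd': array([0.02490137, 0.01878031, 0.00159507, 0.06505854, 0.0482296 ,
       0.04151055, 0.00496971]), 'effort': array([-8.45891941e-05, -5.32382262e+01,  2.18627084e-02, -2.51304352e+01,
        1.15801851e-02,  7.71735184e-03,  1.98499009e-05]), 'position': array([0.24516255, 0.6017262 , 0.4037213 ]), 'orientation': array([-1.79899723e+02,  7.84768246e-03,  1.57831668e+02]), 'contact_force': array([ 0.35292354, -0.53279131,  0.849689  ]), 'wrist_torque': array([ 0.01519141, -0.02058263,  0.02327864]), 'gripper_force': 0.0, 'width': 0.08578335835062476}
scene {'fx': 403.0814362277718, 'fy': 403.0814362277718, 'cx': 283.7451834455724, 'cy': 214.33084339886733, 'origin': array([0.17111315, 0.60205271, 1.0002916 ]), 'attitude': array([ 3.87418298e+01,  1.00100831e-01, -1.37505285e+02])}
side {'fx': 524.2636507898093, 'fy': 524.2636507898093, 'cx': 290.24919636894737, 'cy': 208.24366851344237, 'origin': array([0.15186823, 1.20662657, 1.12676613]), 'attitude': array([  51.67210344,    1.12303994, -158.20963802])}
```

View pics/scene.png

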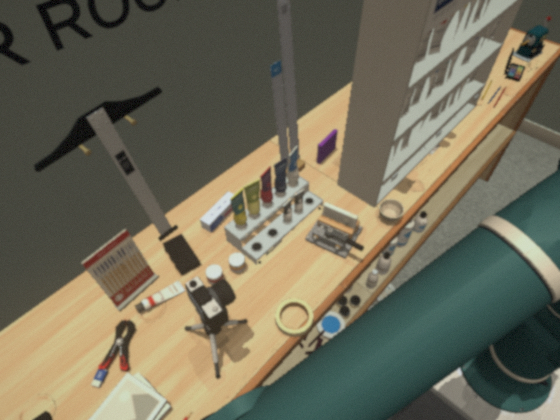

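View pics/side.png

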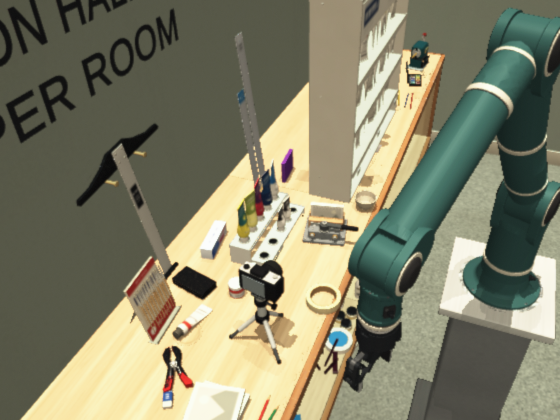

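The scene view shows the vise at (335,230), the camera and tripod at (208,310), the tape at (294,317), the pots at (215,272) and (237,262), and the bowl at (390,210). The purple decoy is at (327,147). In the side view the vise is at (327,223) and the camera at (262,285).

```bash
python3 - <<'E'
from h import *
C={n:dict(np.load(f"pics/{n}.npz")) for n in("scene","side")}
im=[]
for n,(u,v,w,hh) in {"scene":(295,190,80,75),"side":(290,190,80,75)}.items():
    im.append(cv2.resize(C[n]["color"][v:v+hh,u:u+w],None,fx=5,fy=5,interpolation=cv2.INTER_CUBIC))
im2=[]
for n,(u,v,w,hh) in {"scene":(170,260,80,45),"side":(225,255,80,45)}.items():
    im2.append(cv2.resize(C[n]["color"][v:v+hh,u:u+w],None,fx=5,fy=5,interpolation=cv2.INTER_CUBIC))
cv2.imwrite("pics/crop1.png",np.vstack([np.hstack(im),np.hstack(im2)])[...,::-1])
for n in C:
    P=cloud(C[n]); print(n,"no depth frac",(C[n]["z_map"]==0).mean())
    pts={"scene":{"vise":(340,215),"lever":(352,242),"tape":(277,318),"cam":(205,290),"bowl":(390,212),"table":(300,280)},"side":{"vise":(325,213),"lever":(345,228),"cam":(262,285),"tape":(310,300)}}[n]
    for k,(u,v) in pts.items(): print(k,P[v,u].round(3))
E
```

```text
scene no depth frac 0.004179421768707483
vise [ 0.546 -0.047  0.085]
lever [ 0.467 -0.     0.074]
tape [0.483 0.29  0.024]
cam [0.561 0.419 0.254]
bowl [ 0.467 -0.214  0.012]
table [ 0.522  0.153 -0.004]
side no depth frac 0.004090136054421769
vise [ 0.555 -0.048  0.066]
lever [0.473 0.    0.065]
cam [0.545 0.449 0.229]
tape [0.485 0.284 0.027]
```

View pics/crop1.png

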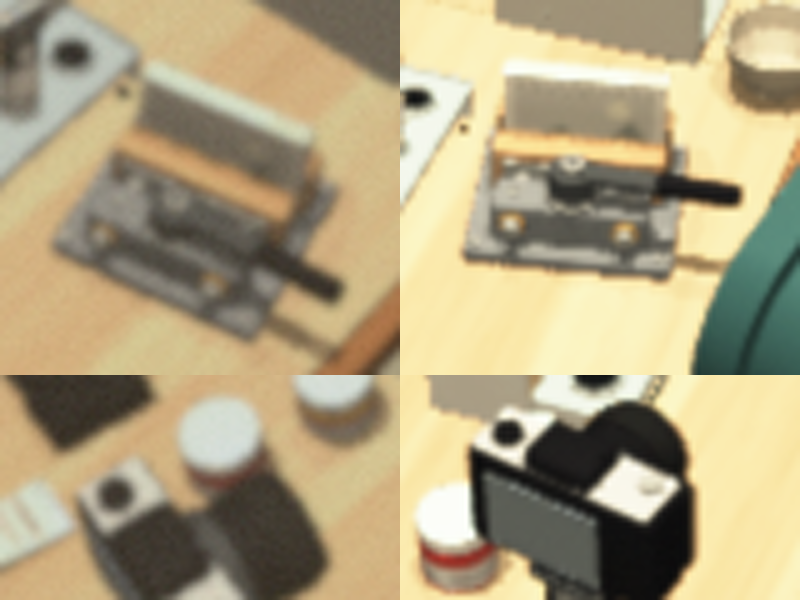

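```bash
cat > m.py <<'E'
from h import *
C={n:dict(np.load(f"pics/{n}.npz")) for n in("scene","side")}
def onplane(c,m,z):
    v,u=np.nonzero(m); d=np.stack([(u-c["cx"])/c["fx"],-(v-c["cy"])/c["fy"],-np.ones(len(u))],-1)@att(c).T
    o=np.array(c["origin"]); return (o+d*((z-o[2])/d[:,2])[:,None])[:,:2]
def rect(p):
    (c,(w,h),a)=cv2.minAreaRect((p*1000).astype(np.float32)); return np.round(c,1),round(w,1),round(h,1),round(a,1)
for n,c in C.items():
    P=cloud(c); x,y,z=P[...,0],P[...,1],P[...,2]; g=c["color"].astype(int); hsv=cv2.cvtColor(c["color"],cv2.COLOR_RGB2HSV)
    near=(abs(x-.54)<.1)&(abs(y+.05)<.09)
    m=(near&(z>.086)&(hsv[...,2]>165)).astype(np.uint8); k,l,s,_=cv2.connectedComponentsWithStats(m); m=l==1+s[1:,4].argmax()
    print(n,"paneltop",m.sum(),rect(onplane(c,m,.097)),P[m].mean(0).round(3))
    m=(x>.4)&(x<.62)&(y>-.07)&(y<.06)&(z>.055)&(z<.085)&(hsv[...,2]<50); m=m.astype(np.uint8); k,l,s,_=cv2.connectedComponentsWithStats(m); m=l==1+s[1:,4].argmax()
    print(" lever black",m.sum(),rect(onplane(c,m,.068)),P[m].mean(0).round(3))
    # base plate: grey low-saturation points near z=.012
    m=(abs(x-.54)<.12)&(abs(y+.02)<.11)&(z>-.002)&(z<.03)&(hsv[...,1]<60); m=m.astype(np.uint8); k,l,s,_=cv2.connectedComponentsWithStats(m); m=l==1+s[1:,4].argmax()
    print(" base",m.sum(),rect(onplane(c,m,.012)))
    # camera body
    m=(abs(x-.56)<.1)&(y>.32)&(y<.5)&(z>.15)&(z<.3)
    print(" cam",m.sum(),P[m].min(0).round(3),P[m].max(0).round(3))
    m2=m&(z>.235); q=P[m2]; print(" top rect",rect(q[:,:2]),"zmax",np.percentile(q[:,2],98).round(3))
    for nm,mm in(("white",m&(hsv[...,2]>150)),("screen",m&(hsv[...,2]>60)&(hsv[...,2]<150)&(hsv[...,1]<90))):
        mm=mm.astype(np.uint8);k,l,s,_=cv2.connectedComponentsWithStats(mm)
        for i in 1+np.argsort(-s[1:,4])[:2]:
            q=P[l==i]; 
            if len(q)<12: continue
            w,V=np.linalg.eigh(np.cov(q.T)); nn=V[:,0]; print("  ",nm,len(q),q.mean(0).round(3),"n",nn.round(3),"rms",np.sqrt(w).round(4))
E
python3 m.py
```

```text
scene paneltop 140 (array([551.2, -53.1]), 105.9, 20.5, 17.0) [ 0.552 -0.052  0.097]Traceback (most recent call last):
  File "m.py", line 13, in <module>
    m=(x>.4)&(x<.62)&(y>-.07)&(y<.06)&(z>.055)&(z<.085)&(hsv[...,2]<50); m=m.astype(np.uint8); k,l,s,_=cv2.connectedComponentsWithStats(m); m=l==1+s[1:,4].argmax()
                                                                                                                                                   ~~~~~~~~~~~~~~^^
ValueError: attempt to get argmax of an empty sequence
```

```bash
sed -i 's/(hsv\[...,2\]<50)/(hsv[...,2]<85)/' m.py; python3 m.py
```

```text
scene paneltop 140 (array([551.2, -53.1]), 105.9, 20.5, 17.0) [ 0.552 -0.052  0.097]
 lever black 131 (array([490.5,   4.4]), 108.4, 20.5, 16.3) [0.485 0.004 0.068]
 base 342 (array([542.1,  -2.9]), 133.8, 72.1, 10.5)
 cam 1707 [0.504 0.366 0.151] [0.614 0.456 0.259]
 top rect (array([556.3, 410.6]), 71.1, 108.9, 80.1) zmax 0.257
   white 201 [0.526 0.434 0.244] n [ 0.043 -0.086  0.995] rms [0.002  0.0085 0.0092]
   white 101 [0.596 0.421 0.244] n [ 0.083 -0.077  0.994] rms [0.0024 0.0084 0.0103]
   screen 894 [0.554 0.418 0.235] n [-0.198 -0.002  0.98 ] rms [0.0163 0.0208 0.0258]
side paneltop 161 (array([549.4, -46.2]), 105.1, 32.0, 12.2) [ 0.551 -0.051  0.095]
 lever black 114 (array([492.3,   7.8]), 114.3, 23.9, 20.5) [0.487 0.004 0.067]
 base 364 (array([544.6, -17.3]), 132.6, 104.8, 11.3)
 cam 1605 [0.503 0.362 0.15 ] [0.615 0.456 0.26 ]
 top rect (array([555.8, 410.2]), 73.0, 105.8, 79.1) zmax 0.258
   white 137 [0.528 0.431 0.243] n [ 0.057 -0.282  0.958] rms [0.0035 0.0094 0.0119]
   white 66 [0.597 0.423 0.244] n [ 0.023 -0.044  0.999] rms [0.0018 0.0083 0.0102]
   screen 329 [0.572 0.444 0.211] n [0.183 0.982 0.05 ] rms [0.0014 0.0147 0.0186]
   screen 30 [0.556 0.445 0.17 ] n [ 0.134 -0.877  0.461] rms [0.0019 0.0055 0.0085]
```

play_rows(
  moves=[
    [8.5,-2.6,-2.85,0,0],
    [8.5,-2.6,-2.85,0,0],
    [8.5,-2.6,-2.85,0,0],
    [8.5,-2.6,-2.85,0,0],
    [8.5,-2.6,-2.85,0,0],
    [8.5,-2.6,-2.85,0,0],
    [8.5,-2.6,-2.85,0,0],
    [8.5,-2.6,-2.85,0,0],
  ],
)

```text
time_s: 0.9
position: [0.3521, 0.3107, 0.4045]
orientation: [-180.0, -0.0, 157.8]
contact_force: [1.2, -0.1, 0.2]
width: 0.0851
gripper_force: 0.0
```

play_rows(
  moves=[
    [8.5,-2.6,-2.85,0,0],
    [8.5,-2.6,-2.85,0,0],
    [8.5,-2.6,-2.85,0,0],
    [8.5,-2.6,-2.85,0,0],
    [8.5,-2.6,-2.85,0,0],
    [8.5,-2.6,-2.85,0,0],
    [8.5,-2.6,-2.85,0,0],
    [8.5,-2.6,-2.85,0,0],
  ],
)

```text
time_s: 1.7
position: [0.4585, 0.0212, 0.4046]
orientation: [180.0, -0.0, 157.8]
contact_force: [1.7, 0.6, 0.8]
width: 0.0851
gripper_force: 0.0
```

play_rows(
  moves=[
    [8.5,0,0,0,-4.25],
    [8.5,0,0,0,-4.25],
    [8.5,0,0,0,-4.25],
    [8.5,0,0,0,-4.25],
    [8.5,0,0,0,-4.25],
    [8.5,0,0,0,-4.25],
    [8.5,0,0,0,-4.25],
    [5,0,0,0,-4.25],
  ],
)

```text
time_s: 2.5
position: [0.4582, 0.0227, 0.4044]
orientation: [180.0, -0.0, -168.0]
contact_force: [-0.4, 0.6, -0.3]
width: 0.0728
gripper_force: 0.0
```

```bash
cat > w.py <<'E'
from h import *
import sys
c=env.capture("wrist"); np.savez("pics/"+sys.argv[1],**c); cv2.imwrite(f"pics/{sys.argv[1]}.png",c["color"][...,::-1])
s=env.sense(); print({k:np.round(s[k],3) for k in("time_s","position","orientation","q","width","contact_force")})
print({k:v for k,v in c.items() if k not in("color","z_map")})
E
python3 w.py w1
python3 - <<'E'
from h import *
C={n:dict(np.load(f"pics/{n}.npz")) for n in("scene","side")}
for n,c in C.items():
    P=cloud(c); x,y,z=P[...,0],P[...,1],P[...,2]
    near=(abs(x-.54)<.09)&(abs(y+.05)<.06)
    q=P[near&(z>.09)&(z<.104)]; w,V=np.linalg.eigh(np.cov(q[:,:2].T)); print(n,"top line",len(q),q.mean(0).round(4),np.degrees(np.arctan(V[1,1]/V[0,1])).round(2),np.sqrt(w).round(4))
    q=P[near&(z>.058)&(z<.088)&(y>-.085)&(y<-.02)]; w,V=np.linalg.eigh(np.cov(q.T)); print("  face",len(q),q.mean(0).round(4),V[:,0].round(3),np.sqrt(w).round(4))
E
```

```text
{'time_s': np.float64(2.55), 'position': array([0.458, 0.023, 0.404]), 'orientation': array([ 1.79999e+02, -2.90000e-02, -1.67834e+02]), 'q': array([-22.855,   7.827,  17.362, 118.557,  -2.876,  54.033,  98.212]), 'width': np.float64(0.066), 'contact_force': array([0.109, 0.368, 0.65 ])}
{'fx': 325.19226210127806, 'fy': 325.19226210127806, 'cx': 272.6539202452136, 'cy': 209.69428205700206, 'origin': array([0.39137052, 0.00939881, 0.37372523]), 'attitude': array([-1.56229077e+01, -1.81407521e-02,  1.01996218e+02])}
scene top line 194 [ 0.55   -0.0507  0.0962] 12.04 [0.0048 0.0308]
  face 225 [ 0.549  -0.0467  0.0732] [-0.225  0.974  0.01 ] [0.0019 0.0085 0.0313]
side top line 145 [ 0.5502 -0.0518  0.0961] 11.2 [0.0057 0.0308]
  face 242 [ 0.5492 -0.0482  0.0732] [-0.205  0.979 -0.009] [0.003  0.0087 0.0307]
```

View pics/w1.png

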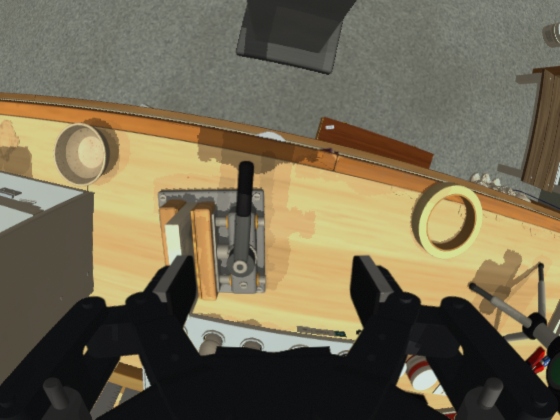

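The wrist view shows the lever: handle end near (247,163), handle to about (243,220), hub at (240,267). The panel's pale top edge is around (175,235), left of the wooden jaw.

```bash
cat >> h.py <<'E'
def wray(c,u,v):
    a=(np.asarray(u,float)-c["cx"])/c["fx"]; b=(np.asarray(v,float)-c["cy"])/c["fy"]; r=np.hypot(a,b)+1e-9
    d=np.stack([np.sin(r)*a/r,-np.sin(r)*b/r,-np.cos(r)],-1); return d@att(c).T
def wplane(c,u,v,z):
    d=wray(c,u,v); o=np.array(c["origin"]); return (o+d*((z-o[2])/d[...,2])[...,None])[...,:2]
E
python3 - <<'E'
from h import *
c=dict(np.load("pics/w1.npz")); hsv=cv2.cvtColor(c["color"],cv2.COLOR_RGB2HSV)
roi=np.zeros(hsv.shape[:2],np.uint8); roi[155:232,232:260]=1
m=(hsv[...,2]<45)&(roi>0); v,u=np.nonzero(m); p=wplane(c,u,v,.071)*1000
print("handle",len(u),cv2.minAreaRect(p.astype(np.float32)))
w,V=np.linalg.eigh(np.cov(p.T)); print("dir",np.degrees(np.arctan(V[1,1]/V[0,1])),p.mean(0))
g=cv2.cvtColor(c["color"],cv2.COLOR_RGB2GRAY)[245:290,215:265]
h=cv2.HoughCircles(cv2.resize(g,None,fx=4,fy=4),cv2.HOUGH_GRADIENT,1,100,param1=80,param2=15,minRadius=12,maxRadius=45); print("hub",h/4+np.array([215,245,0]) if h is not None else None)
print("hub by hand",wplane(c,np.array([240.]),np.array([267.]),.07))
m=(hsv[...,2]>185)&(hsv[...,1]<60); m[:,:150]=0;m[:,215:]=0;m[:190]=0;m[300:]=0
k,l,s,_=cv2.connectedComponentsWithStats(m.astype(np.uint8)); i=1+s[1:,4].argmax(); v,u=np.nonzero(l==i); print("top",len(u),cv2.minAreaRect((wplane(c,u,v,.097)*1000).astype(np.float32)))
E
```

```text
handle 779 ((459.8597106933594, -4.034343719482422), (54.123382568359375, 15.671092987060547), 8.279446601867676)
dir 7.273176845315477 [460.13366378  -3.3592926 ]
hub [[[240.125      266.625        6.82499981]]]
hub by hand [[0.54169278 0.00688679]]
top 437 ((520.0056762695312, -59.299766540527344), (38.90148162841797, 13.352302551269531), 12.495401382446289)
```

play_rows(
  moves=[
    [4,0.24,-1.38,0,0],
    [4,0.24,-1.38,0,0],
    [4,0,0,2,2],
    [4,0,0,2,2],
    [4,0,0,2,0],
    [4,0,0,2,0],
    [4,0,0,2,0],
    [4,0,0,0,0],
  ],
)

```text
time_s: 3.35
position: [0.4583, -0.0052, 0.3026]
orientation: [-180.0, -0.3, -172.2]
contact_force: [-0.7, -0.7, -0.6]
width: 0.0401
gripper_force: 0.0
```

```bash
python3 w.py w2
```

```text
{'time_s': np.float64(3.4), 'position': array([ 0.459, -0.005,  0.304]), 'orientation': array([-1.79988e+02, -1.71000e-01, -1.72223e+02]), 'q': array([-18.993,  17.136,  17.946, 123.615,  -7.992,  40.482, 102.092]), 'width': np.float64(0.04), 'contact_force': array([-0.028, -0.991,  0.098])}
{'fx': 325.19226210127806, 'fy': 325.19226210127806, 'cx': 272.6539202452136, 'cy': 209.69428205700206, 'origin': array([ 0.39038878, -0.01359933,  0.27216168]), 'attitude': array([-1.53449439e+01, -5.66681710e-03,  9.77558275e+01])}
```

View pics/w2.png

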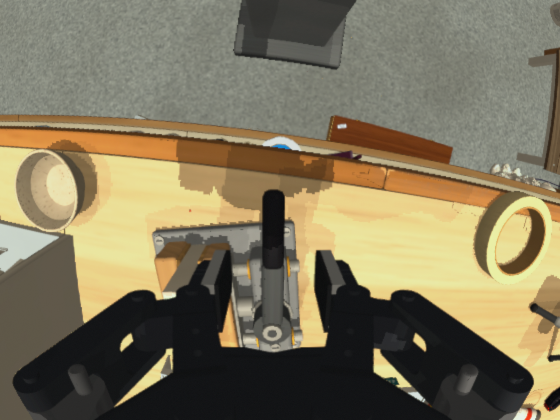

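The lever (272, 190–340) is centred between the pads, so I go down and swing it.

play_rows(
  moves=[
    [4,0,0,1.5,0],
    [4,0,0,1.5,0],
    [4,0,0,1.5,0],
    [4,0,0,1.5,0],
    [4,0,0,1.4,0],
    [4,0,0,1.2,0],
    [2.5,0,0,0,0],
    [2.5,0,0,0,0],
  ],
)

```text
time_s: 4.2
position: [0.4598, -0.0053, 0.2192]
orientation: [180.0, 0.0, -172.2]
contact_force: [-0.3, 0.5, 0.3]
width: 0.025
gripper_force: 0.0
```

play_rows(
  moves=[
    [2.5,-0.017,0.527,0,3.6],
    [2.5,-0.017,0.527,0,3.6],
    [2.5,-0.017,0.527,0,3.6],
    [2.5,-0.017,0.527,0,3.6],
    [2.5,-0.017,0.527,0,3.6],
    [2.5,-0.017,0.527,0,3.6],
    [2.5,-0.017,0.527,0,3.6],
    [2.5,-0.017,0.527,0,3.6],
  ],
)

```text
time_s: 5.0
position: [0.4647, 0.0356, 0.2196]
orientation: [180.0, 0.1, 158.8]
contact_force: [-0.1, -2.9, -0.4]
width: 0.025
gripper_force: 1.5
```

play_rows(
  moves=[
    [2.5,-0.017,0.527,0,3.6],
    [2.5,-0.017,0.527,0,3.6],
    [2.5,-0.017,0.527,0,3.6],
    [2.5,-0.017,0.527,0,3.6],
    [2.5,-0.017,0.527,0,3.6],
    [2.5,-0.017,0.527,0,3.6],
    [2.5,-0.017,0.527,0,3.6],
    [2.5,-0.017,0.527,0,3.6],
  ],
)

```text
time_s: 5.8
position: [0.4888, 0.0695, 0.2196]
orientation: [180.0, 0.1, 130.1]
contact_force: [-1.1, -3.1, 0.5]
width: 0.0249
gripper_force: 1.4
```

play_rows(
  moves=[
    [2.5,-0.017,0.527,0,3.6],
    [2.5,-0.017,0.527,0,3.6],
    [2.5,-0.017,0.527,0,3.6],
    [2.5,-0.017,0.527,0,3.6],
    [2.5,-0.017,0.527,0,3.6],
    [2.5,-0.017,0.527,0,3.6],
    [2.5,-0.017,0.527,0,3.6],
    [2.5,-0.017,0.527,0,3.6],
  ],
)

```text
time_s: 6.6
position: [0.5258, 0.0877, 0.2194]
orientation: [-180.0, 0.0, 101.3]
contact_force: [-1.8, -2.8, 1.1]
width: 0.0249
gripper_force: 1.4
```

play_rows(
  moves=[
    [2.5,0,0.15,0,0.5],
    [2.5,0,0.15,0,0.5],
    [2.5,0,0.15,0,0.5],
    [2.5,0,0.15,0,0.5],
    [2.5,0,0,0,0],
    [2.5,0,0,0,0],
    [2.5,0,0,0,0],
    [2.5,0,0,0,0],
  ],
)

```text
time_s: 7.4
position: [0.529, 0.0883, 0.2185]
orientation: [-179.5, -0.1, 99.5]
contact_force: [-11.3, -5.0, 8.8]
width: 0.0251
gripper_force: 6.0
```

play_rows(
  moves=[
    [2.5,0,-0.5,0,0],
    [4,0,0,0,0],
    [4,0,0,0,0],
    [4,0,0,-2,0],
    [4,0,0,-4,0],
    [5,0,0,-4,0],
    [6,0,0,-4,0],
    [8,0,0,-2,0],
  ],
)

```text
time_s: 8.2
position: [0.5281, 0.0887, 0.3823]
orientation: [179.7, -0.1, 99.5]
contact_force: [-0.2, -0.5, 0.0]
width: 0.073
gripper_force: 0.0
```

play_rows(
  moves=[
    [8,0,0,0,-8.5],
    [8,0,0,0,-8.5],
    [8,0,0,0,-8.5],
    [8,0,0,0,-8.5],
    [8,0,0,0,-8.5],
    [8,0,0,0,-8.5],
    [8,0,0,0,-8.5],
    [8,0,0,0,-8.5],
  ],
)

```text
time_s: 9.0
position: [0.5273, 0.0889, 0.3791]
orientation: [180.0, 0.1, 167.8]
contact_force: [-0.1, -0.6, -0.1]
width: 0.0796
gripper_force: 0.0
```

play_rows(
  moves=[
    [8,0,0,0,-8.5],
    [8,0,0,0,-8.5],
    [8,0,0,0,-7.8],
    [8,0,0,0,0],
    [8,0,0,0,0],
    [8,0,0,0,0],
    [8,0,0,0,0],
    [8,0,0,0,0],
  ],
)

```text
time_s: 9.8
position: [0.527, 0.0888, 0.3787]
orientation: [-180.0, 0.0, -167.8]
contact_force: [1.5, 0.8, -0.5]
width: 0.0803
gripper_force: 0.0
```

```bash
python3 w.py w3; python3 - <<'E'
from h import *
for n in("scene","side"):
    c=env.capture(n); np.savez("pics/"+n+"2",**c)
E
```

```text
{'time_s': np.float64(9.85), 'position': array([0.527, 0.089, 0.379]), 'orientation': array([-1.79994e+02, -2.00000e-03, -1.67792e+02]), 'q': array([-37.115,  18.318,  29.093, 111.085, -10.982,  53.291,  99.554]), 'width': np.float64(0.08), 'contact_force': array([ 0.238, -0.472, -0.095])}
{'fx': 325.19226210127806, 'fy': 325.19226210127806, 'cx': 272.6539202452136, 'cy': 209.69428205700206, 'origin': array([0.46015366, 0.07526312, 0.34792504]), 'attitude': array([-1.56604635e+01, -1.14450952e-02,  1.02186680e+02])}
```

View pics/w3.png

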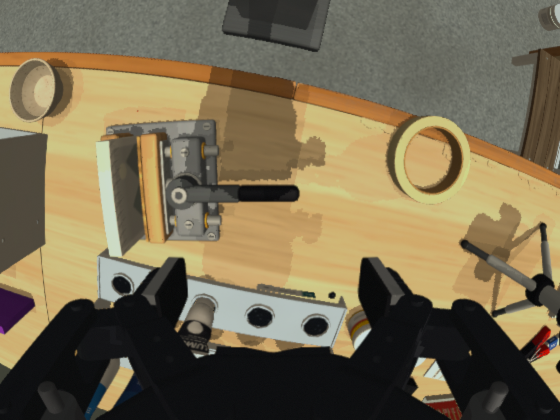

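The lever now lies square to the jaws, from (180,196) to (298,193). The panel's white top edge runs from (103,140) to (113,253).

```bash
python3 - <<'E'
from h import *
c=dict(np.load("pics/w3.npz")); hsv=cv2.cvtColor(c["color"],cv2.COLOR_RGB2HSV)
def R(p):return [np.round(np.array(a)*1,1) for a in cv2.minAreaRect((p*1000).astype(np.float32))]
m=(hsv[...,2]>185)&(hsv[...,1]<60); m[:,:90]=0;m[:,140:]=0;m[:125]=0;m[255:]=0
k,l,s,_=cv2.connectedComponentsWithStats(m.astype(np.uint8)); i=1+s[1:,4].argmax(); v,u=np.nonzero(l==i); print("top",len(u),R(wplane(c,u,v,.097)),wplane(c,u,v,.097).mean(0))
m=(hsv[...,2]<50); m[:,:235]=0;m[:,305:]=0;m[:180]=0;m[208:]=0
k,l,s,_=cv2.connectedComponentsWithStats(m.astype(np.uint8)); i=1+s[1:,4].argmax(); v,u=np.nonzero(l==i); print("handle",len(u),R(wplane(c,u,v,.071)))
for n in("scene2","side2"):
    c=dict(np.load(f"pics/{n}.npz"));P=cloud(c); x,y,z=P[...,0],P[...,1],P[...,2]
    near=(abs(x-.55)<.09)&(abs(y+.05)<.06)
    for lo,hi in((.056,.066),(.066,.076),(.076,.088)):
        q=P[near&(z>lo)&(z<hi)&(y>-.1)&(y<-.015)]
        if len(q)<20: continue
        d=q[:,:2]@np.array([-.213,.977]); print(n,lo,len(q),"normal offset median",np.median(d).round(4), "x",q[:,0].min().round(3),q[:,0].max().round(3))
    q=P[near&(z>.09)&(z<.106)]; 
    if len(q)>20: print(n,"top",q.mean(0).round(4),"off",(q[:,:2]@np.array([-.213,.977])).mean().round(4))
    m=(abs(x-.56)<.1)&(y>.32)&(y<.5)&(z>.15)&(z<.3); print(" cam",m.sum(),P[m].min(0).round(3),P[m].max(0).round(3))
E
```

```text
top 1445 [array([550.8, -52.8]), array([102.3,  13.6]), np.float64(12.2)] [ 0.54899117 -0.05308481]
handle 934 [array([522.4,  83.2]), array([12.6, 55.3]), np.float64(12.1)]
scene2 0.056 68 normal offset median -0.1621 x 0.5 0.601
scene2 0.066 81 normal offset median -0.1621 x 0.5 0.598
scene2 0.076 94 normal offset median -0.1622 x 0.5 0.601
scene2 top [ 0.5412 -0.0527  0.0964] off -0.1667
 cam 1711 [0.503 0.366 0.15 ] [0.612 0.456 0.259]
side2 0.056 79 normal offset median -0.1636 x 0.5 0.599
side2 0.066 62 normal offset median -0.1646 x 0.499 0.601
side2 0.076 76 normal offset median -0.1644 x 0.498 0.6
side2 top [ 0.5418 -0.0533  0.0959] off -0.1675
 cam 1609 [0.504 0.364 0.15 ] [0.615 0.455 0.259]
```

play_rows(
  moves=[
    [4.5,0.175,-3.6,0,0],
    [4.5,0.175,-3.6,0,0],
    [4.5,0.175,-3.6,0,0],
    [4.5,0.175,-3.6,0,0],
    [4.5,0,0,2.5,0],
    [4.5,0,0,2.5,0],
    [4.5,0,0,2,0],
    [4.5,0,0,0,0],
  ],
)

```text
time_s: 10.75
position: [0.5496, -0.0534, 0.3062]
orientation: [180.0, -0.3, -167.8]
contact_force: [-0.0, 0.1, 0.2]
width: 0.0453
gripper_force: 0.0
```

```bash
python3 w.py w4
```

```text
{'time_s': np.float64(10.8), 'position': array([ 0.55 , -0.054,  0.308]), 'orientation': array([ 1.79990e+02, -1.47000e-01, -1.67785e+02]), 'q': array([-21.082,  26.314,  29.339, 111.654, -17.37 ,  46.509, 120.054]), 'width': np.float64(0.045), 'contact_force': array([-0.163,  0.371,  0.621])}
{'fx': 325.19226210127806, 'fy': 325.19226210127806, 'cx': 272.6539202452136, 'cy': 209.69428205700206, 'origin': array([ 0.48261701, -0.06693073,  0.27585043]), 'attitude': array([-1.53549760e+01, -6.21634490e-02,  1.02199607e+02])}
```

View pics/w4.png

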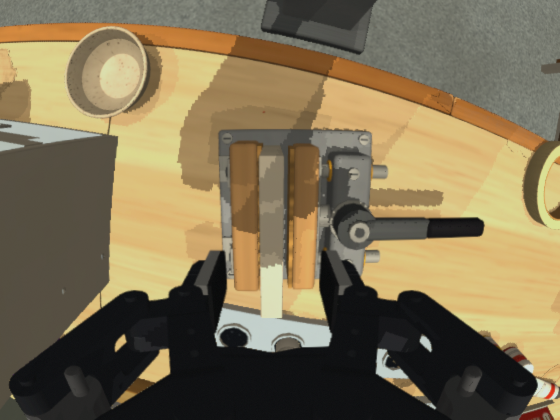

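The panel top edge (260–283, 145–315) is centred between the pads. Going down and gripping.

play_rows(
  moves=[
    [4.5,0,0,1.5,0],
    [4.5,0,0,1.5,0],
    [4.5,0,0,1.5,0],
    [4.5,0,0,1.5,0],
    [4.5,0,0,1.2,0],
    [4.5,0,0,0.5,0],
    [4.5,0,0,0,0],
    [3,0,0,0,0],
  ],
)

```text
time_s: 11.6
position: [0.5508, -0.0537, 0.2319]
orientation: [-180.0, 0.0, -167.8]
contact_force: [0.6, 0.5, 0.1]
width: 0.0311
gripper_force: 0.0
```

play_rows(
  moves=[
    [0.5,0,0,0,0],
    [0.5,0,0,0,0],
    [0.5,0,0,0,0],
    [0.5,0,0,0,0],
    [0.5,0,0,0,0],
    [0.5,0,0,0,0],
    [0.5,0,0,0,0],
    [0.5,0,0,0,0],
  ],
  squeeze=45,
)

```text
time_s: 12.4
position: [0.551, -0.0537, 0.2324]
orientation: [-180.0, 0.1, -167.8]
contact_force: [-0.1, 0.3, 5.9]
width: 0.0137
gripper_force: 44.6
```

play_rows(
  moves=[
    [0.5,0,0,-0.7,0],
    [0.5,0,0,-1.3,0],
    [0.5,0,0,-2,0],
    [0.5,0,0,-2,0],
    [0.5,0,0,-2,0],
    [0.5,0,0,-2,0],
    [0.5,0,0,-2,0],
    [0.5,0,0,-1,0],
  ],
)

```text
time_s: 13.2
position: [0.5508, -0.0537, 0.364]
orientation: [-180.0, 0.2, -167.8]
contact_force: [0.5, 0.3, -1.5]
width: 0.0132
gripper_force: 43.8
```

```bash
python3 - <<'E'
from h import *
s=env.sense(); print(s["position"],s["orientation"],s["width"],s["gripper_force"])
# lens: points of the camera facing -y, from both views (body axes a: look -x ; yaw ~10.4)
for n in("scene2","side2"):
    c=dict(np.load(f"pics/{n}.npz"));P=cloud(c)
    q=P.reshape(-1,3); q=q[(abs(q[:,0]-.56)<.1)&(q[:,1]>.3)&(q[:,1]<.5)&(q[:,2]>.15)&(q[:,2]<.3)]
    for a in (10.4,):
        t=np.radians(a); X=np.array([np.sin(t),np.cos(t)]); W=np.array([np.cos(t),-np.sin(t)])
        f=q[:,:2]@X; w=q[:,:2]@W
        print(n,"depth pct",np.percentile(f,[.5,2,5,50,98]).round(4),"width",np.percentile(w,[.3,99.7]).round(4))
        b=f<np.percentile(f,.5)+.03
        print("  barrel w",np.percentile(w[b],[1,50,99]).round(4),"z",np.percentile(q[b,2],[1,50,99]).round(4))
for n in("scene","side"):
    c=env.capture(n); np.savez("pics/"+n+"3",**c); P=cloud(c); x,y,z=P[...,0],P[...,1],P[...,2]
    q=P[(abs(x-.55)<.08)&(abs(y+.05)<.06)&(z>.13)&(z<.19)]; 
    if len(q): print(n,"panel",len(q),q.min(0).round(3),q.max(0).round(3))
E
python3 w.py w5
```

```text
[ 0.55079545 -0.05371556  0.36399431] [-1.79987166e+02  1.59363227e-01 -1.67774044e+02] 0.013207287318891599 43.79740834236145
scene2 depth pct [0.4619 0.4645 0.4699 0.5185 0.5432] width [0.4189 0.5229]
  barrel w [0.4458 0.4618 0.4948] z [0.198  0.2286 0.2351]
side2 depth pct [0.4605 0.4666 0.4738 0.5344 0.5426] width [0.4193 0.5259]
  barrel w [0.446  0.4638 0.4986] z [0.2068 0.2295 0.2371]
scene panel 400 [ 0.499 -0.069  0.142] [ 0.603 -0.032  0.19 ]
side panel 390 [ 0.499 -0.065  0.141] [ 0.602 -0.029  0.19 ]
{'time_s': np.float64(13.35), 'position': array([ 0.551, -0.053,  0.362]), 'orientation': array([ 1.79989e+02,  6.20000e-02, -1.67758e+02]), 'q': array([-23.162,  21.874,  31.546, 109.542, -14.283,  52.387, 117.571]), 'width': np.float64(0.013), 'contact_force': array([ 0.297,  0.002, -1.471])}
{'fx': 325.19226210127806, 'fy': 325.19226210127806, 'cx': 272.6539202452136, 'cy': 209.69428205700206, 'origin': array([ 0.48417802, -0.06716299,  0.33237903]), 'attitude': array([-1.58339918e+01, -7.60087810e-03,  1.02227432e+02])}
```

View pics/w5.png

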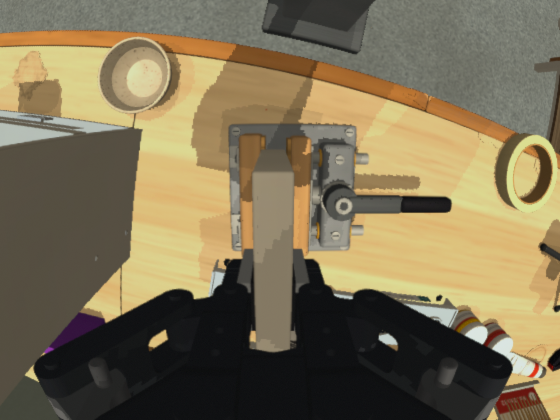

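The panel is held square in the pads, clear of the jaws, and the lever is still open. Next I fit the lens barrel.

```bash
python3 - <<'E'
from h import *
from scipy.optimize import least_squares
t=np.radians(10.4); X=np.array([np.sin(t),np.cos(t)]); W=np.array([np.cos(t),-np.sin(t)])
A=[]
for n in("scene","scene2","scene3","side","side2","side3"):
    c=dict(np.load(f"pics/{n}.npz"));q=cloud(c).reshape(-1,3)
    q=q[(abs(q[:,0]-.56)<.1)&(q[:,1]>.3)&(q[:,1]<.5)&(q[:,2]>.15)&(q[:,2]<.3)]
    A.append(np.c_[q[:,:2]@X,q[:,:2]@W,q[:,2]])
A=np.vstack(A)
# ridge profile by depth
for lo in np.arange(.455,.55,.006):
    b=A[(A[:,0]>=lo)&(A[:,0]<lo+.006)]
    if len(b)>10: print(lo.round(3),len(b),"w",np.percentile(b[:,1],[3,97]).round(4),"z",np.percentile(b[:,2],[3,97]).round(4))
b=A[(A[:,0]>.465)&(A[:,0]<.49)&(A[:,2]>.2)]
for tau in(.03,.065,.1):
    f=lambda p:np.hypot(b[:,1]-p[0],b[:,2]-(b[:,0]-.461)*np.tan(tau)-p[1])-p[2]
    r=least_squares(f,[.471,.205,.025],loss="soft_l1",f_scale=.002); print(tau,r.x.round(4),r.cost,len(b))
f=lambda p:np.hypot(b[:,1]-p[0],b[:,2]-(b[:,0]-.461)*np.tan(p[3])-p[1])-p[2]
r=least_squares(f,[.471,.205,.025,.06],loss="soft_l1",f_scale=.002); print(r.x.round(4),r.cost)
E
```

```text
0.455 43 w [0.4512 0.4918] z [0.2113 0.2306]
0.461 237 w [0.4484 0.4908] z [0.2038 0.2328]
0.467 332 w [0.4467 0.4926] z [0.2049 0.2353]
0.473 337 w [0.4462 0.493 ] z [0.2061 0.2353]
0.479 370 w [0.4466 0.4922] z [0.2029 0.2352]
0.485 294 w [0.4475 0.4908] z [0.2063 0.2346]
0.491 224 w [0.4354 0.4905] z [0.2098 0.2353]
0.497 363 w [0.4204 0.4897] z [0.1933 0.2371]
0.503 429 w [0.4196 0.5135] z [0.1891 0.2447]
0.509 708 w [0.4199 0.5189] z [0.1937 0.2559]
0.515 827 w [0.4195 0.5164] z [0.1768 0.2564]
0.521 901 w [0.4194 0.5155] z [0.1534 0.257 ]
0.527 1004 w [0.4194 0.5177] z [0.1526 0.257 ]
0.533 2072 w [0.4203 0.5213] z [0.158  0.2557]
0.539 1804 w [0.4254 0.5183] z [0.1559 0.2372]
0.03 [0.4743 0.2058 0.0274] 0.0013337597730456625 1358
0.065 [0.4743 0.2052 0.0274] 0.001386821820827592 1358
0.1 [0.4743 0.2046 0.0274] 0.0014702289112138228 1358
[ 0.4743  0.2065  0.0274 -0.0124] 0.0013108826651951303
```

play_rows(
  moves=[
    [0.5,-0.07,1.5,-0.2,0],
    [0.5,-0.07,2.5,-0.2,0],
    [0.5,-0.07,3.5,-0.2,0],
    [0.5,-0.07,3.5,-0.2,0],
    [0.5,-0.07,3.5,-0.2,0],
    [0.5,-0.07,3.5,-0.2,0],
    [0.5,-0.07,2.5,-0.2,0],
    [0.5,-0.07,1.5,0,0],
  ],
)

```text
time_s: 14.15
position: [0.5085, 0.165, 0.3747]
orientation: [180.0, -0.1, -167.6]
contact_force: [-0.6, -0.2, -1.1]
width: 0.013
gripper_force: 43.9
```

play_rows(
  moves=[
    [0.5,0,0,0,2],
    [0.5,0,0,0,3.5],
    [0.5,0,0,0,4],
    [0.5,0,0,0,4],
    [0.5,0,0,0,4],
    [0.5,0,0,0,3.1],
    [0.5,0,0,0,2],
    [0.5,0,0,0,0],
  ],
)

```text
time_s: 14.95
position: [0.5094, 0.1619, 0.3749]
orientation: [-179.9, -0.1, 169.6]
contact_force: [-0.8, 1.0, -1.5]
width: 0.0136
gripper_force: 43.9
```

```bash
python3 w.py w6; python3 - <<'E'
from h import *
for n in("scene","side"):
    c=env.capture(n); np.savez("pics/"+n+"4",**c); cv2.imwrite(f"pics/{n}4.png",c["color"][...,::-1])
ims=[]
c=dict(np.load("pics/w6.npz"));ims.append(cv2.resize(c["color"],(400,300)))
for n in("scene4","side4"): ims.append(cv2.resize(dict(np.load(f"pics/{n}.npz"))["color"][140:350,150:430],(400,300)))
cv2.imwrite("pics/m6.png",np.vstack([np.hstack(ims[:2]),np.hstack([ims[2],ims[2]*0])])[...,::-1])
E
```

```text
{'time_s': np.float64(15.0), 'position': array([0.509, 0.162, 0.375]), 'orientation': array([-1.79929e+02, -4.50000e-02,  1.69622e+02]), 'q': array([-48.059,  19.099,  32.743, 111.395, -12.727,  53.127,  70.58 ]), 'width': np.float64(0.013), 'contact_force': array([ 0.814,  0.266, -0.702])}
{'fx': 325.19226210127806, 'fy': 325.19226210127806, 'cx': 272.6539202452136, 'cy': 209.69428205700206, 'origin': array([0.44216151, 0.17517676, 0.34416863]), 'attitude': array([-1.55966403e+01,  7.04771569e-02,  7.95500709e+01])}
```

View pics/m6.png

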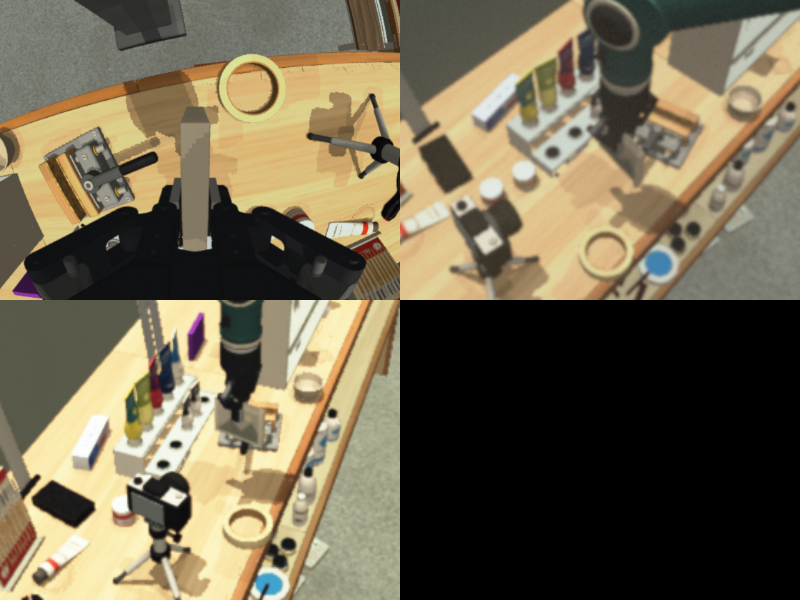

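The panel stands upright between the vise and the camera, with its picture face toward the lens. The lever is still open and the pots and tape look undisturbed. I check the panel against the lens with the depth maps.

```bash
python3 - <<'E'
from h import *
t=np.radians(10.4); X=np.array([np.sin(t),np.cos(t),0]); W=np.array([np.cos(t),-np.sin(t),0]); Z=np.array([0,0,1.])
B=np.c_[X,W,Z]
for n in("scene4","side4"):
    c=dict(np.load(f"pics/{n}.npz"));q=cloud(c).reshape(-1,3)@B
    q=q[(abs(q[:,0]-.255)<.02)&(abs(q[:,1]-.472)<.09)&(q[:,2]>.14)&(q[:,2]<.255)]
    low=q[q[:,2]<.215]
    l=low[abs(low[:,0]-np.median(low[:,0]))<.006]; w,V=np.linalg.eigh(np.cov(l.T)); nn=V[:,0]*np.sign(V[0,0])
    print(n,len(l),"f",np.median(l[:,0]).round(4),"w",np.percentile(q[:,1],[1,99]).round(4),"z",np.percentile(q[:,2],[1,99]).round(4),"n",nn.round(3),np.sqrt(w[0]).round(4))
c=dict(np.load("pics/w6.npz")); v,u=np.mgrid[:420,:560]; d=wray(c,u,v); zc=-(d@att(c))[...,2]
P=(np.array(c["origin"])+d*(c["z_map"]/zc)[...,None])@B
m=(P[...,0]>.4)&(P[...,0]<.56)&(abs(P[...,1]-.47)<.07)&(P[...,2]>.15)&(P[...,2]<.27)&(c["z_map"]>0); q=P[m]; print("wrist cam pts",len(q))
if len(q)>20:
    print(np.percentile(q,[1,10,50,90,99],axis=0).round(4))
# camera yaw again from screen/back plane
for n in("side","side2","side3","side4"):
    c=dict(np.load(f"pics/{n}.npz")); q=(cloud(c).reshape(-1,3))@B
    b=q[(q[:,0]>.53)&(q[:,0]<.55)&(abs(q[:,1]-.472)<.045)&(q[:,2]>.19)&(q[:,2]<.235)]
    for _ in range(4):
        o=b.mean(0); w,Vv=np.linalg.eigh(np.cov(b.T)); r=abs((b-o)@Vv[:,0]); b=b[r<max(2*np.median(r),.001)]
    print(n,len(b),(Vv[:,0]*np.sign(Vv[0,0])).round(3),b.mean(0).round(4))
E
```

```text
scene4 283 f 0.2589 w [0.4189 0.513 ] z [0.1555 0.2539] n [ 1.    -0.019 -0.022] 0.0013
side4 516 f 0.2567 w [0.4191 0.5248] z [0.1555 0.2519] n [ 1.     0.003 -0.016] 0.0021
wrist cam pts 158
[[0.4614 0.4685 0.1794]
 [0.462  0.473  0.181 ]
 [0.463  0.4832 0.185 ]
 [0.4641 0.4923 0.1899]
 [0.465  0.496  0.1921]]
side 229 [ 0.997 -0.025  0.069] [0.5396 0.4709 0.2127]
side2 278 [ 0.998 -0.02   0.066] [0.5394 0.471  0.214 ]
side3 284 [ 0.998 -0.025  0.058] [0.5394 0.4715 0.213 ]
side4 277 [ 0.998 -0.018  0.065] [0.5397 0.4706 0.2132]
```

play_rows(
  moves=[
    [0.5,-0.15,0,0.2,0.6],
    [0.5,-0.15,0,0.2,0],
    [0.5,0,0,0,-1.2],
    [0.5,0,0,0,0],
    [0.5,0,0,0,0],
    [0.5,0,0,0,0],
    [0.5,0,0,0,0],
    [0.5,0,0,0,0],
  ],
)

```text
time_s: 15.9
position: [0.5124, 0.1621, 0.3718]
orientation: [180.0, 0.0, 170.2]
contact_force: [0.5, 0.7, -1.5]
width: 0.0135
gripper_force: 43.9
```

```bash
python3 - <<'E'
from h import *
s=env.sense(); print(s["position"],s["orientation"],s["gripper_force"],abs(s["qd"]).max())
print(env.hand_in())
E
```

```text
[0.51241306 0.16213269 0.37175799] [1.79992899e+02 7.99733180e-03 1.70239743e+02] 43.86269152164459 0.12155519053806056
the job is handed in; nothing more can be done
None
```

The job is handed in at 15.9 s, with no verdict returned: the vise lever is fully open and the gripper holds the panel steady, picture facing the lens, which I measured about 20 cm away and centred within a few millimetres.

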